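# Hang the tea infuser in the draining box

### The job

Take the tea infuser with the green loop handle, lower it through the open top of the wooden draining box and hang it by its loop on the steel hook inside, so that it hangs free of the box. Do not bump the box on the way, and leave the orange-handled infuser standing where it is.

Things in the scene. Friction and masses are not known exactly. Their poses are not given: they have to be found in the camera images.
- green_infuser: Loose tea infuser standing upright, 0.12 kg, 136 mm tall: steel can 41 mm across, 58 high; 8 mm stem; on it an upright green loop handle, 80 to 136 mm above the base. Origin: centre of underside; z up, y across the loop, x through its window. Loop 46 mm wide (y), 12 thick (x), outer sides flat from 80 to 113 mm height (grip these, at about 100), arched above; window 30 wide, from 88 to 128 height.
- green_infuser_loop (a point): Top of the green loop's window, on the underside of the arch: 128 mm above the infuser's base, on its axis. Axes as the infuser's. Once hung, this point rests on top of the hook's rod, and the fingers on the loop's outer sides stand left and right of the rod.
- orange_infuser: The same infuser with an orange loop handle, same sizes and axes; it is to be left alone. The two may stand in either place.
- draining_box: Wooden open-topped box, fixed, 174 mm deep (x), 194 wide (y), 165 high; walls 12, floor 8 thick. Origin: centre of underside; x toward its back wall (away from the robot), y to its left, z up. Top opening 150 (x) by 170 mm (y), rim 165 mm above the worktop. The front wall has a window between a 35 mm sill and a 22 mm top rail.
- hook: Steel rod hook, 8 mm thick, on the middle of the box's inner back wall. Origin: rod axis at the seat, 158 mm above the worktop, 38 mm in front of that wall; axes as the box's. The rod runs level from the wall to 14 mm past the origin (-x), then turns up; the tip's metal reaches 28 mm in front of the origin and 20 mm above it. Inner front wall: 112 mm in front of the origin.
There are look-alikes about, which are no part of the job. What is shaped like the green_infuser but pink, purple or yellow is not meant.

How it is judged:
At the end, for the whole second after the job is handed in: The green infuser hangs by its loop on the hook, at rest, within 0.25 rad of upright, its loop's inner top within 20 mm (along the hook) and 15 mm (sideways) of the middle of the hook's level part, not touching the box; the orange infuser stands upright within 30 mm of its start (x of green_infuser_loop in the frame of hook between -0.022 and 0.02 m and y of green_infuser_loop in the frame of hook between -0.015 and 0.015 m and z of green_infuser_loop in the frame of hook between -0.004 and 0.015 m and contact force between green_infuser and hook above 0.2 N and contact force between green_infuser and draining_box below 0.2 N and angle between green_infuser's own z axis and vertical below 0.25 rad and linear speed of green_infuser below 0.05 m/s and distance of orange_infuser from where it was at the start of the episode below 0.03 m and angle between orange_infuser's own z axis and vertical below 0.2 rad).
It fails at once if the draining box is bumped (more than 1 N) by the infuser, the gripper or the arm (contact force between draining_box and anything else above 1 N).
It fails at once if the orange-handled infuser is tipped or moved more than 30 mm (angle between orange_infuser's own z axis and vertical above 0.4 rad or distance of orange_infuser from where it was at the start of the episode above 0.03 m).
It also fails if it takes over 45 s, if anything falls off the work surface, if the arm or the gripper's body presses on something with over 40 N, if the wrist force passes 120 N, or if a joint passes its speed limit or range.

### The arm

A 6-joint arm with a two-finger parallel gripper is mounted at the origin on a cart in front of the work surface, level with it; the furniture and walls round the work are solid. World frame = base frame: x ahead of the robot, y to its left, z up, the work surface at z = 0. Lengths are in m, angles in rad, forces in N, time in s.
With the tool pointing down it reaches from about 0.3 to 0.75 m from the base axis. Payload 8.5 kg.
Tool frame: the origin (TCP) lies at the very end of the fingers, on their centre line; the grasp point (between the pads) lies 19 mm behind it (r.grasp_offset is the distance from the TCP to the grasp point, in m); z points along the fingers, y is the direction in which the jaws open and shut (so a half turn about z gives the same grasp; the last joint's range is limited). The gripper opens to 85 mm and grips with 20 to 120 N. Pads are 22 mm wide; open, the fingers measure 114 mm over their backs; the gripper's body (76 mm by 85 mm) begins 54 mm behind the grasp point. The pads swing forward as they close: fully open they stand 13 mm farther back than shut.
Start: joints at [-1.375, 0.381, 1.297, -0, 1.464, -0.215], TCP at [0.22, -0.504, 0.231] pointing down, gripper open.
Joint ranges: [-3.11, 3.11], [-0.89, 2.33], [0.22, 2.48], [-1.42, 4.56], [0.17, 2.85], [-2.88, 2.88]. Speed limits (rad/s): [2.39, 2.39, 3.14, 3.14, 3.14, 3.14].

### API

Orientations are given as a unit quaternion [x, y, z, w].
In Python, from workcell import r gives the robot as it stands.
- The arm moves only by the tool servo_tool, never from a script. Its argument "commands" is a list of rows, each a list of 2 entries, a list of its own where there are three numbers: the shift along the tool's x, y, z in m, then the turn, a rotation vector about the tool's x, y, z in rad. In form: [[[dx, dy, dz], [ax, ay, az]], ...]. A call has 1 to 20 rows; each row shifts and turns the commanded pose from where the row before left it, along the tool's axes as they then stand; what a row does not reach is not made up. A row lasts 1/12 s, in which the tool goes at most 41.7 mm and 7.16 degrees, less where a joint would pass 70% of its speed; a pose out of reach is approached as far as the arm can. A call is refused whole if a number of a shift passes 0.0417 or a number of a turn 0.125, either way. A call with a gripper value outside its range is refused whole. "grip" is the closure in counts, from 0 (fully open) to 255 (shut), set as the call begins (left out, the last holds). The fingers move at their own pace and stop on an object; "grip_force" is the grip in N (left out, the last holds). Time passes only in rows, so rows that do not move let the fingers close. It gives the time, the measured TCP pose, the force and the opening at its end, in the units of the state.
- r.sense(): the state, without advancing time (a new reading comes with each control period).
- r.capture(name): name is "scene" or "side" or "wrist"; returns the picture (384x512x3 uint8, blue, green, red); there is no depth.
- r.camera_info(name): a dict with "mtx" (3x3 intrinsics, pixels), "k1" (the pictures are not rectified: a ray, as slopes to the right and down, at radius r is drawn at 1 + k1 r^2 times it, then the intrinsics apply), "origin" and "rotation" of the camera in the world; the wrist camera has in their place "tool_from_camera" (4x4, takes a point from camera to tool coordinates, whose origin is the TCP and whose axes are the flange's). Camera axes: x right, y up, looking along -z (the intrinsics and any distortion apply to the point x, -y, -z); pixel columns grow to the right and rows downward; lengths in m; the calibration is good to about 2 mm. A picture is of the moment at which its call begins: read the wrist's pose just before it. camera_info takes no time and is no camera call.
- r.close_job(): hands the job in, once; it reports no verdict.
Trained networks look in the newest picture that a camera, given by its name, has taken for a name from the list of things; names that differ only in an ending like _2 or _b are one class to them, and where a whole thing is asked for, a point or a joint stands for the part that bears it (a point fixed in the world has none). Each returns a list of dicts, best first, with "confidence" (0 to 1); they miss things now and then, are a little off and sometimes report something else, mostly with a low value. They report only what shows in the picture. A call takes as long as a camera call. They do not tell look-alikes from the thing itself.
- r.look_for(camera, thing): "point" ([x, y, z] in m, in world coordinates, good to about 4 mm: the middle of the surface that is visible of it).
- r.outline_of(camera, thing): "region" (384x512 bool, what is visible of it).
- r.place_of(camera, thing): "point" ([x, y, z] in m, in world coordinates, good to about 4 mm: a listed point, or the origin of a listed thing).
The state is a dict: "t": time; "qpos": joint angles; "dq": joint speeds; "joint_torque": joint torques, N m; "ee_pos": TCP position; "tcp_rot": TCP orientation; "contact_force": force on the tool from outside, world axes, zero at the start; "ft_torque": the same for the moment, N m; "gripper_width": opening from 0.0 (shut) to 1.0 (fully open).
Only numpy, scipy, OpenCV 4.12 (cv2) and the standard library are available. Lean on these libraries where they do the work, as an engineer would, in place of code of your own. Each camera call takes 0.05 s, during which the arm holds its last target. There are 200 camera calls.

## Working session

There is one attempt and no reset: what is moved stays moved. The work goes in short steps, Python scripts to look and compute and a tool call to move; the robot and the scene stay as the last step left them, time stands still between calls to the robot, and variables do not carry over. Pictures are saved under pics/ and viewed, about 8 in all and at most 12, crops included, and the job is handed in when it is done.

Besides the shell and the picture viewer there is one more tool, called after "Call:" as name([rows], argument=value, ...), one row to a line, values as JSON. servo_tool: Moves the arm, as the interface text tells. Its arguments: {"type":"object","properties":{"commands":{"type":"array"},"grip":{"type":"number"},"grip_force":{"type":"number"}},"required":["commands"]}

```bash
mkdir -p pics
cat > look.py <<'E'
import numpy as np, cv2
from workcell import r
np.set_printoptions(precision=4,suppress=True)
E
python3 - <<'E'
from look import *
s=r.sense();print(s['t'],s['ee_pos'],s['tcp_rot'],s['gripper_width'],r.grasp_offset)
a=r.capture('scene');b=r.capture('side');cv2.imwrite('pics/a.png',a);cv2.imwrite('pics/b.png',b)
for c in('scene','side'):
  print(c,r.camera_info(c)['origin'])
  for th in('green_infuser','green_infuser_loop','orange_infuser','draining_box','hook'):
    print(th,[(np.round(d['point'],4).tolist(),round(d['confidence'],2)) for d in r.place_of(c,th)])
E
```

```text
0.0 [ 0.2196 -0.5039  0.2307] [ 0.979   0.204   0.     -0.0007] 1.001207398176199 0.0187
scene [0.2023 0.957  0.6807]
green_infuser [([0.8067, -0.1168, 0.001], 0.92), ([0.7889, -0.0276, 0.0003], 0.81), ([0.7119, -0.0261, 0.0007], 0.71), ([0.4518, -0.0093, 0.0003], 0.67)]
green_infuser_loop [([0.6041, 0.1708, 0.1161], 0.84), ([0.4459, -0.0107, 0.1282], 0.79), ([0.801, -0.115, 0.1264], 0.66), ([0.7067, -0.0265, 0.127], 0.62), ([0.7888, -0.026, 0.1335], 0.55)]
orange_infuser [([0.4633, 0.1421, -0.0061], 0.62)]
draining_box [([0.5066, 0.404, 0.0002], 0.81)]
hook [([0.5393, 0.4073, 0.1563], 0.48)]
side [0.0816 1.1125 0.9978]
green_infuser [([0.6023, 0.1665, -0.0083], 0.81), ([0.4506, -0.0058, 0.0022], 0.8), ([0.8035, -0.1153, -0.0], 0.76), ([0.7948, -0.0199, -0.0018], 0.72), ([0.7097, -0.0271, -0.0016], 0.52)]
green_infuser_loop [([0.4494, -0.0082, 0.1281], 0.82), ([0.6071, 0.1708, 0.1157], 0.8), ([0.7947, -0.0238, 0.1285], 0.79), ([0.8033, -0.1132, 0.1286], 0.75), ([0.713, -0.0241, 0.1245], 0.7)]
orange_infuser [([0.4659, 0.1476, -0.0077], 0.52)]
draining_box [([0.5064, 0.4014, -0.007], 0.62)]
hook [([0.544, 0.4001, 0.1573], 0.61)]
```

```bash
ls pics
```

```text
a.png
b.png
```

View pics/a.png

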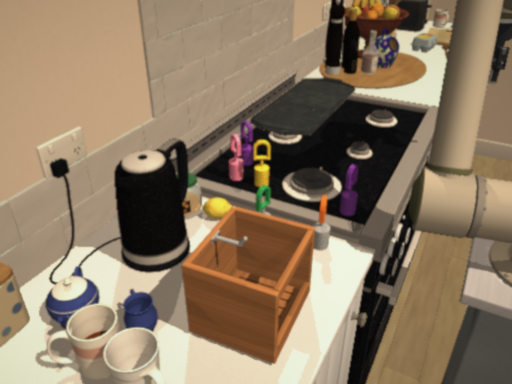

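View pics/b.png

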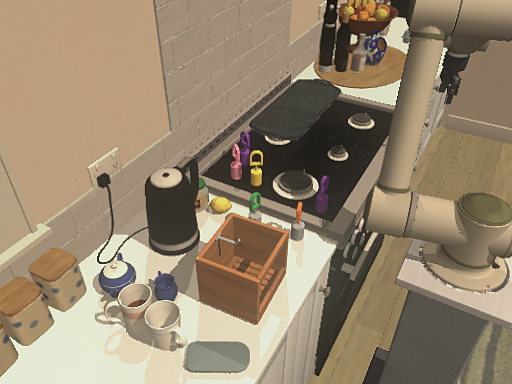

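The green-handled infuser is just behind the box at about (0.604, 0.17), scene pixel (263,197). The orange one is at (0.465, 0.145), pixel (322,215). The box is open-topped with the hook at pixel (230,240). Next I'll get a wrist view from above.

```bash
cat >> look.py <<'E'
from scipy.spatial.transform import Rotation as R
def yawR(y): return R.from_euler('z',y)*R.from_euler('x',np.pi)
def plan(p1,yaw,n):
    "equal rows to world pose p1,yaw: translate then turn figures in tool frame"
    s=r.sense();R0=R.from_quat(s['tcp_rot']);d=(yawR(yaw)*1).as_matrix()
    rv=(R0.inv()*yawR(yaw)).as_rotvec()
    t=R0.inv().apply(np.array(p1)-s['ee_pos'])
    print('from',s['ee_pos'],'rotvec',rv,'shift(tool)',t,'per row',t/n)
E
python3 - <<'E'
from look import *
print(r.camera_info('wrist')['tool_from_camera'],r.camera_info('wrist')['mtx'])
plan([0.45,0.2,0.36],0,20)
E
```

```text
[[-0.0005  0.9554  0.2952  0.0755]
 [ 1.      0.0007 -0.0008  0.0008]
 [-0.001   0.2952 -0.9554 -0.1431]
 [ 0.      0.      0.      1.    ]] [[287.0844   0.     254.3459]
 [  0.     287.0844 186.7521]
 [  0.       0.       1.    ]]Traceback (most recent call last):
  File "<stdin>", line 3, in <module>
  File "look.py", line 8, in plan
    s=r.sense();R0=R.from_quat(s['tcp_rot']);d=(yawR(yaw)*1).as_matrix()
                                                ~~~~~~~~~^~
TypeError: Argument 'other' has incorrect type (expected scipy.spatial.transform._rotation.Rotation, got int)
```

```bash
sed -i 's/;d=(yawR(yaw)\*1).as_matrix()//' look.py
python3 - <<'E'
from look import *
plan([0.47,0.24,0.34],0,20)
E
```

```text
from [ 0.2196 -0.5042  0.2313] rotvec [-0.     -0.      0.4108] shift(tool) [ 0.5267 -0.5823 -0.1086] per row [ 0.0263 -0.0291 -0.0054]
```

Call:
servo_tool([
  [[0, 0, -0.027], [0, 0, 0.1027]],
  [[0, 0, -0.027], [0, 0, 0.1027]],
  [[0, 0, -0.027], [0, 0, 0.1027]],
  [[0, 0, -0.027], [0, 0, 0.1027]],
], grip=0)

```text
t: 0.93
ee_pos: [0.2196, -0.504, 0.3407]
tcp_rot: [1.0, -0.003, 0.0, -0.0]
contact_force: [-0.7, 0.5, -0.1]
gripper_width: 1.001
```

Call:
servo_tool([
  [[0.0125, -0.037, 0], [0, 0, 0]],
  [[0.0125, -0.037, 0], [0, 0, 0]],
  [[0.0125, -0.037, 0], [0, 0, 0]],
  [[0.0125, -0.037, 0], [0, 0, 0]],
  [[0.0125, -0.037, 0], [0, 0, 0]],
  [[0.0125, -0.037, 0], [0, 0, 0]],
  [[0.0125, -0.037, 0], [0, 0, 0]],
  [[0.0125, -0.037, 0], [0, 0, 0]],
  [[0.0125, -0.037, 0], [0, 0, 0]],
  [[0.0125, -0.037, 0], [0, 0, 0]],
  [[0.0125, -0.037, 0], [0, 0, 0]],
  [[0.0125, -0.037, 0], [0, 0, 0]],
  [[0.0125, -0.037, 0], [0, 0, 0]],
  [[0.0125, -0.037, 0], [0, 0, 0]],
  [[0.0125, -0.037, 0], [0, 0, 0]],
  [[0.0125, -0.037, 0], [0, 0, 0]],
  [[0.0125, -0.037, 0], [0, 0, 0]],
  [[0.0125, -0.037, 0], [0, 0, 0]],
  [[0.0125, -0.037, 0], [0, 0, 0]],
  [[0.0125, -0.037, 0], [0, 0, 0]],
])

```text
t: 2.6
ee_pos: [0.4697, 0.238, 0.3394]
tcp_rot: [1.0, 0.0, 0.0, -0.0]
contact_force: [-0.3, -1.0, 0.5]
gripper_width: 0.999
```

Call:
servo_tool([
  [[0, 0, 0], [0, 0, 0]],
  [[0, 0, 0], [0, 0, 0]],
  [[0, 0, 0], [0, 0, 0]],
])

```text
t: 2.85
ee_pos: [0.4695, 0.2355, 0.3392]
tcp_rot: [1.0, 0.0, -0.0, 0.0]
contact_force: [-1.1, -0.8, 0.7]
gripper_width: 0.998
```

```bash
cat >> look.py <<'E'
def campose(c):
    i=r.camera_info(c)
    if c!='wrist': return i,np.array(i['origin']),np.array(i['rotation'])
    s=r.sense();T=np.array(i['tool_from_camera']);Rt=R.from_quat(s['tcp_rot']).as_matrix()
    return i,np.array(s['ee_pos'])+Rt@T[:3,3],Rt@T[:3,:3]
def project(P,cp):
    i,o,M=cp;c=(np.atleast_2d(P)-o)@M;u=np.c_[c[:,0],-c[:,1]]/-c[:,2:]
    u=u*(1+i['k1']*(u**2).sum(1,keepdims=True));K=np.array(i['mtx'])
    return u@K[:2,:2].T+K[:2,2]
def back(px,z,cp):
    i,o,M=cp;K=np.array(i['mtx']);d=(np.atleast_2d(px)-K[:2,2])/K[0,0];u=d.copy()
    for _ in range(20): u=d/(1+i['k1']*(u**2).sum(1,keepdims=True))
    w=np.c_[u[:,0],-u[:,1],-np.ones(len(u))]@M.T
    return o+w*((z-o[2])/w[:,2:])
E
python3 - <<'E'
from look import *
s=r.sense();print(s['t'],s['ee_pos'],s['tcp_rot'])
cp=campose('wrist');a=r.capture('wrist')
cv2.imwrite('pics/c.png',a)
for th in('green_infuser','green_infuser_loop','orange_infuser','draining_box','hook'):
    print(th,[(np.round(d['point'],4).tolist(),round(d['confidence'],2)) for d in r.place_of('wrist',th)])
E
```

```text
2.85 [0.4695 0.2355 0.3392] [ 1.      0.0001 -0.0002  0.0002]
green_infuser [([0.4509, -0.0069, 0.0014], 0.72), ([0.6014, 0.1696, -0.0022], 0.7)]
green_infuser_loop [([0.6062, 0.17, 0.1148], 0.93), ([0.4453, -0.0047, 0.1245], 0.71)]
orange_infuser [([0.4625, 0.1464, -0.0064], 0.71)]
draining_box [([0.505, 0.3992, 0.0023], 0.68)]
hook [([0.5422, 0.4083, 0.1567], 0.64)]
```

View pics/c.png

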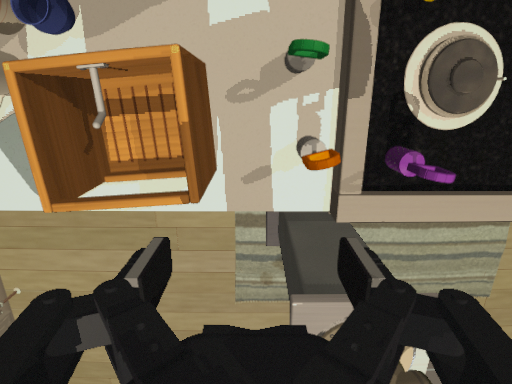

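The wrist view shows the box at the left with a small yaw and the hook at (98,100). The green loop at (308,47) lies nearly across y, and the orange one is at (321,158). I'll fit both the loop and box silhouettes to get pose and yaw.

```bash
cat > fit.py <<'E'
from look import *
from scipy.optimize import minimize
cams=('scene','side','wrist')
def hullmask(pts,S=4):
    m=np.zeros((384*S,512*S),np.uint8);h=cv2.convexHull((pts*S+S/2).astype(np.float32)).astype(np.int32)
    return cv2.fillConvexPoly(m,h,1)
def model(pts,v): return R.from_euler('z',v[3]).apply(pts)+v[:3]
th=np.linspace(0,np.pi,25)
prof=np.r_[[[-23,80],[23,80],[23,113]],np.c_[23*np.cos(th),113+23*np.sin(th)],[[-23,113]]]/1e3
loop=np.array([[x,y,z] for x in(-.006,.006) for y,z in prof])
box=np.array([[x,y,z] for x in(-.087,.087) for y in(-.097,.097) for z in(0,.165)])
def fit(pts,masks,cps,v0,name):
    ms={}
    for c,m in masks.items():
        p=np.argwhere(m)[:,::-1].astype(float);e=np.array([[.5,.5],[-.5,-.5],[.5,-.5],[-.5,.5]])
        ms[c]=hullmask((p[:,None]+e).reshape(-1,2))
    def cost(v,per=False):
        k=[]
        for c in ms:
            b=hullmask(project(model(pts,v),cps[c]));k.append(1-(ms[c]&b).sum()/(ms[c]|b).sum())
        return k if per else np.mean(k)
    sim=np.array([v0]+[np.array(v0)+d for d in np.diag([.01,.01,.008,.12])])
    o=minimize(cost,v0,method='Nelder-Mead',options=dict(initial_simplex=sim,maxiter=160,xatol=2e-4,fatol=1e-4))
    print(name,list(ms),o.x,'1-IoU',np.round(cost(o.x,True),3));return o.x
E
python3 - <<'E'
from fit import *
cps={};g={};b={};imgs={}
for c in cams:
    cps[c]=campose(c);a=r.capture(c);imgs[c]=a;np.save(f'pics/{c}.npy',a)
    h=cv2.cvtColor(a,cv2.COLOR_BGR2HSV)
    m=cv2.inRange(h,(50,120,40),(85,255,255))
    q=project([[.604,.17,.11]],cps[c])[0];n,l,st,ce=cv2.connectedComponentsWithStats(m)
    k=[j for j in range(1,n) if np.hypot(*(ce[j]-q))<25 and st[j,4]>10];g[c]=np.isin(l,k)
    d=r.outline_of(c,'draining_box')
    if d: b[c]=d[0]['region']
    print(c,q,st[k].tolist(),b[c].sum() if d else None)
for cs in(cams,('wrist',),('side','wrist')):
    fit(loop,{c:g[c] for c in cs},cps,[.604,.17,0,0],'loop')
v=fit(box,b,cps,[.506,.402,0,.08],'box')
fit(box,{'wrist':b['wrist']},cps,[.506,.402,0,.08],'box')
E
```

```text
Traceback (most recent call last):
  File "look.py", line 18, in project
    i,o,M=cp;c=(np.atleast_2d(P)-o)@M;u=np.c_[c[:,0],-c[:,1]]/-c[:,2:]
               ~~~~~~~~~~~~~~~~~~~~^~
ValueError: matmul: Input operand 1 has a mismatch in its core dimension 0, with gufunc signature (n?,k),(k,m?)->(n?,m?) (size 4 is different from 3)
```

Rotation is a quaternion.

```bash
sed -i "s/np.array(i\['rotation'\])/R.from_quat(i['rotation']).as_matrix()/" look.py
cat > run1.py <<'E'
from fit import *
cps={};g={};b={}
for c in cams:
    cps[c]=campose(c);a=r.capture(c);np.save(f'pics/{c}.npy',a)
    h=cv2.cvtColor(a,cv2.COLOR_BGR2HSV)
    m=cv2.inRange(h,(50,120,40),(85,255,255))
    q=project([[.604,.17,.11]],cps[c])[0];n,l,st,ce=cv2.connectedComponentsWithStats(m)
    k=[j for j in range(1,n) if np.hypot(*(ce[j]-q))<25 and st[j,4]>10];g[c]=np.isin(l,k)
    d=r.outline_of(c,'draining_box')
    if d: b[c]=d[0]['region']
    print(c,q,st[k].tolist(),b[c].sum() if d else None)
import pickle;pickle.dump((cps,g,b),open('obs.pkl','wb'))
for cs in(cams,('wrist',),('side','wrist')):
    fit(loop,{c:g[c] for c in cs},cps,[.604,.17,0,0],'loop')
v=fit(box,b,cps,[.506,.402,0,.08],'box')
fit(box,{'wrist':b['wrist']},cps,[.506,.402,0,.08],'box')
E
python3 run1.py
```

```text
scene [262.8625 193.823 ] [[257, 186, 14, 25, 220]] 15065
side [254.9343 198.5629] [] 7265
wrist [308.447   47.9085] [[288, 40, 41, 19, 611]] 27688Traceback (most recent call last):
  File "run1.py", line 14, in <module>
    fit(loop,{c:g[c] for c in cs},cps,[.604,.17,0,0],'loop')
    ~~~^^^^^^^^^^^^^^^^^^^^^^^^^^^^^^^^^^^^^^^^^^^^^^^^^^^^^
  File "fit.py", line 16, in fit
    ms[c]=hullmask((p[:,None]+e).reshape(-1,2))
          ~~~~~~~~^^^^^^^^^^^^^^^^^^^^^^^^^^^^^
  File "fit.py", line 5, in hullmask
    m=np.zeros((384*S,512*S),np.uint8);h=cv2.convexHull((pts*S+S/2).astype(np.float32)).astype(np.int32)
                                         ^^^^^^^^^^^^^^^^^^^^^^^^^^^^^^^^^^^^^^^^^^^^^^^^^^^^^
AttributeError: 'NoneType' object has no attribute 'astype'
```

```bash
cat > run2.py <<'E'
from fit import *
cps={};g={};b={}
def comp(m,near,R0):
    n,l,st,ce=cv2.connectedComponentsWithStats(m)
    k=[j for j in range(1,n) if np.hypot(*(ce[j]-near))<R0 and st[j,4]>10];print(st[k].tolist());return np.isin(l,k)
import pickle;ob=pickle.load(open('obs.pkl','rb'))[2]
for c,f in zip(cams,'abc'):
    cps[c]=campose(c);a=cv2.imread(f'pics/{f}.png')
    h=cv2.cvtColor(a,cv2.COLOR_BGR2HSV)
    g[c]=comp(cv2.inRange(h,(45,110,40),(88,255,255)),project([[.604,.17,.11]],cps[c])[0],15)
    w=cv2.morphologyEx(cv2.inRange(h,(5,120,50),(15,255,255)),cv2.MORPH_OPEN,np.ones((3,3)))
    n,l,st,ce=cv2.connectedComponentsWithStats(w)
    b[c]=l==1+st[1:,4].argmax();print(c,'box',st[1+st[1:,4].argmax()],cv2.boundingRect(ob[c].astype(np.uint8)))
pickle.dump((cps,g,b),open('obs.pkl','wb'))
for cs in(cams,('wrist',),('side','wrist')):
    fit(loop,{c:g[c] for c in cs},cps,[.604,.17,0,0],'loop')
v=fit(box,b,cps,[.506,.402,0,.08],'box')
w=fit(box,{'wrist':b['wrist']},cps,[.506,.402,0,.08],'box')
s=fit(box,{k:b[k] for k in('scene','side')},cps,[.506,.402,0,.08],'box')
a=cv2.imread('pics/c.png');a=cv2.resize(a[30:230,0:350],None,fx=2.2,fy=2.2)
def poly(P,col): cv2.polylines(a,[((project(P,cps['wrist'])-[0,30])*2.2).astype(np.int32)],True,col,1)
for z,X,Y in((.165,.087,.097),(.165,.075,.085)):
    poly(model(np.array([[X,Y,z],[X,-Y,z],[-X,-Y,z],[-X,Y,z]]),v),(255,255,0))
poly(model(np.array([[.075,0,.158],[.037-.014,0,.158],[.037-.024,0,.178]]),v),(255,0,255))
cv2.imwrite('pics/d.png',a)
E
python3 run2.py
```

```text
[[256, 186, 16, 25, 259]]
scene box [  182   207   133   155 14628] (181, 206, 135, 158)
[[250, 192, 11, 19, 84]]
side box [ 196  213   93   91 5009] (196, 213, 93, 111)
[[288, 39, 41, 20, 620]]
wrist box [   14    48   202   158 17137] (3, 44, 214, 169)
loop ['scene', 'side', 'wrist'] [ 0.6039  0.1688 -0.0043 -0.0819] 1-IoU [0.101 0.136 0.074]
loop ['wrist'] [ 0.6063  0.1659 -0.0208 -0.1115] 1-IoU [0.031]
loop ['side', 'wrist'] [ 0.6038  0.168  -0.0039 -0.0691] 1-IoU [0.132 0.088]
box ['scene', 'side', 'wrist'] [ 0.5102  0.3969 -0.0054  0.0623] 1-IoU [0.016 0.225 0.091]
box ['wrist'] [ 0.5031  0.4054 -0.0178  0.077 ] 1-IoU [0.03]
box ['scene', 'side'] [ 0.5085  0.4004 -0.0004  0.0753] 1-IoU [0.01  0.225]
```

View pics/d.png

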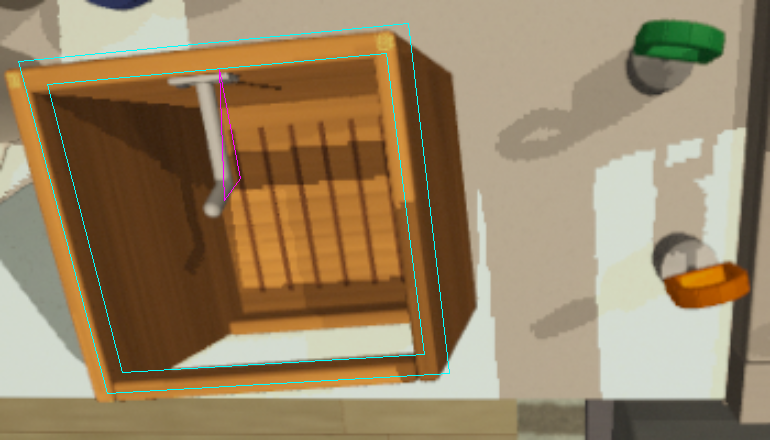

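```bash
cat > run3.py <<'E'
from fit import *
import pickle
cps,g,_=pickle.load(open('obs.pkl','rb'));b={}
for c in cams:
    r.capture(c);d=r.outline_of(c,'draining_box');b[c]=d[0]['region']
pickle.dump((cps,g,b),open('obs.pkl','wb'))
for cs in(cams,('scene',),('side',),('wrist',),('scene','side')):
    v=fit(box,{k:b[k] for k in cs},cps,[.506,.402,0,.075],'box')
    if cs==cams: V=v
for cs in(('scene',),('scene','side')): fit(loop,{c:g[c] for c in cs},cps,[.604,.17,0,-.08],'loop')
v=V;print('hook',model(np.array([[.037,0,.158]]),v))
a=cv2.imread('pics/c.png');a=cv2.resize(a[30:230,0:350],None,fx=2.2,fy=2.2)
def poly(P,col): cv2.polylines(a,[((project(P,cps['wrist'])-[0,30])*2.2).astype(np.int32)],True,col,1)
for z,X,Y in((.165,.087,.097),(.165,.075,.085)):
    poly(model(np.array([[X,Y,z],[X,-Y,z],[-X,-Y,z],[-X,Y,z]]),v),(255,255,0))
poly(model(np.array([[.075,0,.158],[.037-.014,0,.158],[.037-.024,0,.178]]),v),(255,0,255))
poly(model(loop,[.604,.169,-.004,-.08]),(0,0,255))
cv2.imwrite('pics/e.png',a)
E
python3 run3.py
```

```text
box ['scene', 'side', 'wrist'] [0.5071 0.4019 0.0005 0.0697] 1-IoU [0.008 0.016 0.009]
box ['scene'] [0.5077 0.4015 0.0001 0.0695] 1-IoU [0.007]
box ['side'] [ 0.5076  0.4006 -0.0026  0.0757] 1-IoU [0.014]
box ['wrist'] [0.5072 0.4012 0.0014 0.069 ] 1-IoU [0.009]
box ['scene', 'side'] [0.5075 0.402  0.0006 0.0714] 1-IoU [0.007 0.017]
loop ['scene'] [ 0.5985  0.1768  0.0027 -0.1464] 1-IoU [0.089]
loop ['scene', 'side'] [ 0.6015  0.1735  0.0003 -0.0716] 1-IoU [0.111 0.14 ]
hook [[0.544  0.4045 0.1585]]
```

View pics/e.png

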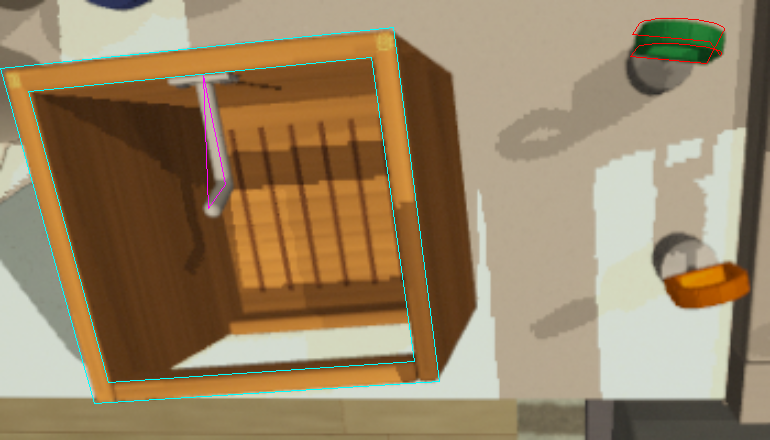

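The box fit is tight: centre (0.507, 0.402), yaw 0.070, hook (0.544, 0.4045, 0.158). The overlay matches the rim, but the loop fit is weaker, so I'll take a closer look.

Call:
servo_tool([
  [[0.018, 0.013, 0.018], [0, 0, 0]],
  [[0.018, 0.013, 0.018], [0, 0, 0]],
  [[0.018, 0.013, 0.018], [0, 0, 0]],
  [[0.018, 0.013, 0.018], [0, 0, 0]],
  [[0.018, 0.013, 0.018], [0, 0, 0.1]],
  [[0, 0, 0], [0, 0, 0]],
  [[0, 0, 0], [0, 0, 0]],
  [[0, 0, 0], [0, 0, 0]],
])

```text
t: 4.47
ee_pos: [0.5595, 0.1711, 0.25]
tcp_rot: [0.999, -0.049, 0.0, -0.0]
contact_force: [0.1, 1.2, 0.3]
gripper_width: 0.996
```

```bash
cat > run4.py <<'E'
from fit import *
import pickle
cps,g,b=pickle.load(open('obs.pkl','rb'))
s=r.sense();print(s['ee_pos'],R.from_quat(s['tcp_rot']).as_matrix()[:2,0])
cp=campose('wrist');a=r.capture('wrist')
print([(np.round(d['point'],4),d['confidence']) for d in r.place_of('wrist','green_infuser_loop')],[(np.round(d['point'],4),d['confidence']) for d in r.place_of('wrist','green_infuser')])
h=cv2.cvtColor(a,cv2.COLOR_BGR2HSV);m=cv2.inRange(h,(45,90,20),(88,255,255))
n,l,st,ce=cv2.connectedComponentsWithStats(m);k=1+st[1:,4].argmax();print(st[k])
M={'w2':l==k,'wrist':g['wrist'],'scene':g['scene'],'side':g['side']};C={'w2':cp,**cps}
for cs in(['w2'],['w2','wrist'],['w2','wrist','scene'],list(M)): v=fit(loop,{c:M[c] for c in cs},C,[.604,.17,0,-.08],'loop')
cc=np.maximum(ce[k].astype(int)-[90,70],0);x,y=cc
z=cv2.resize(a[y:y+140,x:x+180],None,fx=4,fy=4)
for pts in(loop[:len(loop)//2],loop[len(loop)//2:]):
    cv2.polylines(z,[((project(model(pts,v),cp)-[x,y]+.5)*4).astype(np.int32)],True,(0,0,255),1)
cv2.imwrite('pics/f.png',z)
E
python3 run4.py
```

```text
[0.5595 0.1711 0.25  ] [ 0.9951 -0.0985]
[(array([0.6083, 0.1684, 0.1173]), 0.81)] [(array([ 0.7142, -0.0258,  0.0041]), 0.96), (array([ 0.4515, -0.009 ,  0.0022]), 0.89), (array([ 0.6017,  0.1697, -0.0057]), 0.57)]
[229 123  47  18 735]
loop ['w2'] [ 0.6046  0.1684 -0.0024 -0.0879] 1-IoU [0.076]
loop ['w2', 'wrist'] [ 0.604   0.1681 -0.0084 -0.0979] 1-IoU [0.047 0.064]
loop ['w2', 'wrist', 'scene'] [ 0.6042  0.1681 -0.0056 -0.1171] 1-IoU [0.055 0.082 0.099]
loop ['w2', 'wrist', 'scene', 'side'] [ 0.6042  0.1682 -0.0053 -0.0828] 1-IoU [0.065 0.079 0.1   0.138]
```

View pics/f.png

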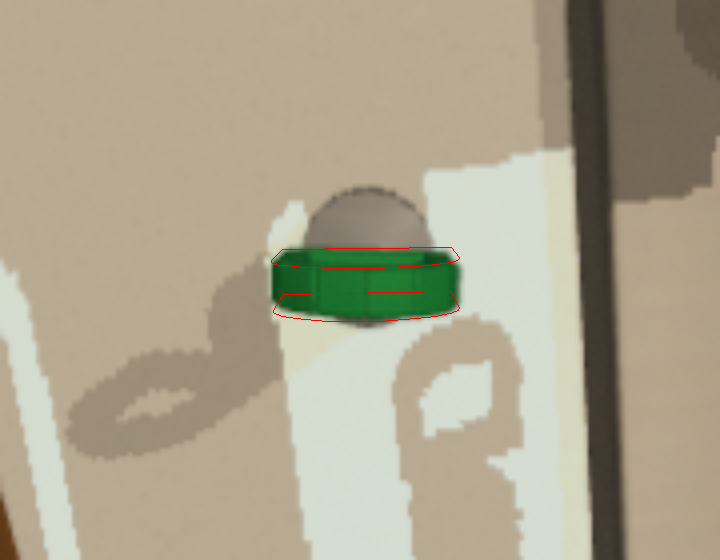

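Call:
servo_tool([
  [[0.015, 0, 0], [0, 0, 0]],
  [[0.015, 0, 0], [0, 0, 0]],
  [[0.0146, -0.0014, 0], [0, 0, 0]],
  [[0, 0, 0.019], [0, 0, 0]],
  [[0, 0, 0.019], [0, 0, 0]],
  [[0, 0, 0.019], [0, 0, 0]],
  [[0, 0, 0], [0, 0, 0]],
  [[0, 0, 0], [0, 0, 0]],
])

```text
t: 5.28
ee_pos: [0.6038, 0.1681, 0.1928]
tcp_rot: [0.999, -0.05, -0.0, 0.0]
contact_force: [0.4, -0.3, 0.5]
gripper_width: 0.996
```

Call:
servo_tool([
  [[0, 0, 0.019], [0, 0, 0]],
  [[0, 0, 0.019], [0, 0, 0]],
  [[0, 0, 0.019], [0, 0, 0]],
  [[0, 0, 0.019], [0, 0, 0]],
  [[0, 0, 0.019], [0, 0, 0]],
  [[0, 0, 0.019], [0, 0, 0]],
  [[0, 0, 0], [0, 0, 0]],
  [[0, 0, 0], [0, 0, 0]],
  [[0, 0, 0], [0, 0, 0]],
])

```text
t: 6.03
ee_pos: [0.6052, 0.168, 0.0806]
tcp_rot: [0.999, -0.05, 0.002, -0.0]
contact_force: [1.4, 0.1, 0.2]
gripper_width: 1.001
```

Run:
```python
from look import *
a=r.capture('wrist');cv2.imwrite('pics/g.png',a);s=r.sense();print(s['t'],s['ee_pos'],s['qpos'])
print(project([[.604,.168,.123]],campose('wrist')))
```

```text
6.0833 [0.6052 0.1679 0.0806] [0.0824 0.648  1.2838 0.     1.2062 1.753 ]
[[252.8663 291.998 ]]
```

View pics/g.png

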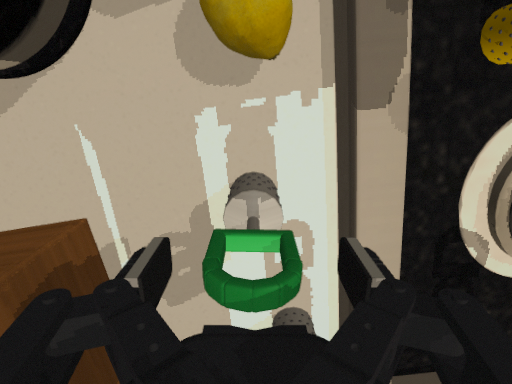

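The loop sits centred between the fingers at (252,268). I'll close the gripper.

Call:
servo_tool([
  [[0, 0, 0], [0, 0, 0]],
  [[0, 0, 0], [0, 0, 0]],
  [[0, 0, 0], [0, 0, 0]],
  [[0, 0, 0], [0, 0, 0]],
  [[0, 0, 0], [0, 0, 0]],
  [[0, 0, 0], [0, 0, 0]],
  [[0, 0, 0], [0, 0, 0]],
  [[0, 0, 0], [0, 0, 0]],
  [[0, 0, 0], [0, 0, 0]],
  [[0, 0, 0], [0, 0, 0]],
], grip=255, grip_force=40)

```text
t: 6.92
ee_pos: [0.6045, 0.168, 0.0791]
tcp_rot: [0.999, -0.05, 0.001, -0.0]
contact_force: [-0.4, 1.9, 5.6]
gripper_width: 0.535
```

Call:
servo_tool([
  [[0, 0, -0.02], [0, 0, 0]],
  [[0, 0, -0.03], [0, 0, 0]],
  [[0, 0, -0.03], [0, 0, 0]],
  [[0, 0, -0.03], [0, 0, 0]],
  [[0, 0, -0.03], [0, 0, 0]],
  [[0, 0, -0.03], [0, 0, 0]],
  [[0, 0, -0.03], [0, 0, 0]],
  [[0, 0, -0.01], [0, 0, 0]],
  [[0, 0, 0], [0, 0, 0]],
  [[0, 0, 0], [0, 0, 0]],
])

```text
t: 7.75
ee_pos: [0.604, 0.1676, 0.2876]
tcp_rot: [0.999, -0.05, -0.0, 0.0]
contact_force: [-0.9, 0.4, -1.8]
gripper_width: 0.532
```

```bash
cat > run5.py <<'E'
from fit import *
s=r.sense();print(s['t'],s['ee_pos'],s['gripper_width'],s['qpos'])
C={};M={}
for c in cams:
    C[c]=campose(c);a=r.capture(c)
    if c=='side': cv2.imwrite('pics/h.png',a)
    print(c,[(np.round(d['point'],4),d['confidence']) for d in r.place_of(c,'green_infuser_loop')],[(np.round(d['point'],4),d['confidence']) for d in r.place_of(c,'green_infuser')])
E
python3 run5.py
```

```text
7.75 [0.604  0.1676 0.2876] 0.5319385065606493 [ 0.0822  0.4945  0.9494 -0.0001  1.6986  1.7531]
scene [(array([ 0.71  , -0.0245,  0.1227]), 0.85), (array([ 0.4469, -0.0112,  0.1287]), 0.8), (array([0.6034, 0.1704, 0.3246]), 0.77), (array([ 0.8051, -0.1147,  0.1215]), 0.77), (array([ 0.792 , -0.0248,  0.1329]), 0.61)] [(array([0.604 , 0.1704, 0.1986]), 0.94), (array([ 0.7098, -0.0238,  0.0001]), 0.81), (array([ 0.7889, -0.0268, -0.001 ]), 0.79), (array([ 0.4478, -0.0069,  0.0014]), 0.58)]
side [(array([ 0.4463, -0.007 ,  0.126 ]), 0.84), (array([0.6056, 0.1684, 0.3279]), 0.75), (array([ 0.7925, -0.0218,  0.1278]), 0.58), (array([ 0.7092, -0.0263,  0.1253]), 0.39)] [(array([0.6015, 0.1647, 0.2015]), 0.79), (array([ 0.7932, -0.0194,  0.0009]), 0.71), (array([ 0.4499, -0.0057,  0.0039]), 0.62), (array([ 0.7093, -0.0249, -0.0003]), 0.47), (array([ 0.8075, -0.1142,  0.0008]), 0.47)]
wrist [(array([0.6069, 0.1665, 0.3277]), 0.96), (array([ 0.4454, -0.0053,  0.1263]), 0.74), (array([ 0.7084, -0.0289,  0.1257]), 0.69)] [(array([0.6059, 0.1702, 0.1994]), 0.98), (array([ 0.449 , -0.0082, -0.0004]), 0.75), (array([ 0.7137, -0.027 ,  0.0061]), 0.62)]
```

View pics/h.png

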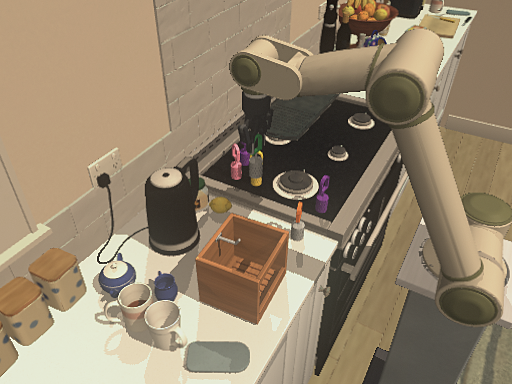

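Holding the loop; it measures about 39 mm above the TCP. Before going in, I'll check the kettle's clearance to the wrist camera.

Run:
```python
from look import *
cp=campose('scene');print('scene base L,R,front',back([[122,252],[189,243],[160,269]],0,cp)[:,:2])
cs=campose('side');print('side base',back([[149,240],[200,233],[178,253]],0,cs)[:,:2])
# lid top height: triangulate lid knob
P=[]
for c,px in((cp,[147,157]),(cs,[165,175])):
    q=back([px],0,c)[0];P.append((c[1],(q-c[1])/np.linalg.norm(q-c[1])))
A=sum(np.eye(3)-np.outer(d,d) for o,d in P);b=sum((np.eye(3)-np.outer(d,d))@o for o,d in P);print('lid',np.linalg.solve(A,b))
print(r.sense()['ee_pos'])
```

```text
scene base L,R,front [[0.8545 0.3893]
 [0.7372 0.2896]
 [0.7413 0.3935]]
side base [[0.8538 0.3918]
 [0.7351 0.2881]
 [0.7429 0.3919]]
lid [0.7968 0.3332 0.2344]
[0.6041 0.1677 0.288 ]
```

Call:
servo_tool([
  [[0, 0, -0.005], [0, 0, -0.0843]],
  [[0, 0, -0.005], [0, 0, -0.0843]],
  [[-0.01135, -0.02404, 0], [0, 0, 0]],
  [[-0.01135, -0.02404, 0], [0, 0, 0]],
  [[-0.01135, -0.02404, 0], [0, 0, 0]],
  [[-0.01135, -0.02404, 0], [0, 0, 0]],
  [[-0.01135, -0.02404, 0], [0, 0, 0]],
  [[-0.01135, -0.02404, 0], [0, 0, 0]],
  [[-0.01135, -0.02404, 0], [0, 0, 0]],
  [[-0.01135, -0.02404, 0], [0, 0, 0]],
  [[-0.01135, -0.02404, 0], [0, 0, 0]],
  [[-0.01135, -0.02404, 0], [0, 0, 0]],
  [[0, 0, 0], [0, 0, 0]],
  [[0, 0, 0], [0, 0, 0]],
  [[0, 0, 0], [0, 0, 0]],
  [[0, 0, 0], [0, 0, 0]],
])

```text
t: 9.53
ee_pos: [0.475, 0.399, 0.2983]
tcp_rot: [0.999, 0.034, 0.0, 0.0]
contact_force: [0.3, 0.3, -0.7]
gripper_width: 0.53
```

```bash
cat > run6.py <<'E'
from fit import *
s=r.sense();Rt=R.from_quat(s['tcp_rot']);print(s['t'],s['ee_pos'],'yaw',np.arctan2(*Rt.as_matrix()[[1,0],0]),'F',s['contact_force'])
H=np.array([.544,.4045,.158]);h=R.from_euler('z',.07)
print('tcp+.039 in hook',h.inv().apply(s['ee_pos']+np.array([0,0,.039])-H))
for c in cams:
    a=r.capture(c);cv2.imwrite(f'pics/r_{c}.png',a)
    for th in('green_infuser_loop','green_infuser','hook'):
        for d in r.place_of(c,th):
            q=h.inv().apply(d['point']-H)
            if np.hypot(*q[:2])<.12: print(c,th,'in hook',np.round(q,4),d['confidence'])
E
python3 run6.py
```

```text
9.5333 [0.475  0.399  0.2983] yaw 0.06746216351520815 F [ 0.3264  0.2757 -0.6915]
tcp+.039 in hook [-0.0692 -0.0007  0.1793]
scene green_infuser_loop in hook [-0.0659 -0.0004  0.1796] 0.93
scene green_infuser in hook [-0.074  -0.0003  0.0544] 0.61
scene hook in hook [-0.0019  0.0034 -0.0028] 0.45
side green_infuser_loop in hook [-0.0685 -0.0017  0.183 ] 0.89
side green_infuser in hook [-0.0732 -0.0068  0.0552] 0.9
side hook in hook [-0.0013 -0.0023  0.0004] 0.56
wrist green_infuser_loop in hook [-0.0678 -0.002   0.1815] 0.66
wrist green_infuser_loop in hook [-0.0374 -0.0002 -0.1557] 0.31
wrist green_infuser in hook [-0.0712  0.0003  0.057 ] 0.62
```

Call:
servo_tool([
  [[0, 0, 0.0129], [0, 0, 0]],
  [[0, 0, 0.0129], [0, 0, 0]],
  [[0, 0, 0.0129], [0, 0, 0]],
  [[0, 0, 0.0129], [0, 0, 0]],
  [[0, 0, 0.0129], [0, 0, 0]],
  [[0, 0, 0.0129], [0, 0, 0]],
  [[0, 0, 0.0129], [0, 0, 0]],
  [[0, 0, 0.0129], [0, 0, 0]],
  [[0, 0, 0.0129], [0, 0, 0]],
  [[0, 0, 0.0129], [0, 0, 0]],
  [[0, 0, 0.0129], [0, 0, 0]],
  [[0, 0, 0.0129], [0, 0, 0]],
  [[0, 0, 0], [0, 0, 0]],
  [[0, 0, 0], [0, 0, 0]],
  [[0, 0, 0], [0, 0, 0]],
])

```text
t: 11.38
ee_pos: [0.4748, 0.4, 0.1444]
tcp_rot: [0.999, 0.034, 0.001, -0.0]
contact_force: [0.6, -0.8, -0.8]
gripper_width: 0.532
```

```bash
python3 run6.py
python3 - <<'E'
import cv2,numpy as np
a=cv2.imread('pics/r_scene.png');b=cv2.imread('pics/r_wrist.png')
A=cv2.resize(a[170:320,160:310],None,fx=3.6,fy=3.6,interpolation=2)[:540]
cv2.imwrite('pics/i.png',A)
E
```

```text
11.3833 [0.4748 0.4    0.1444] yaw 0.06865467912111797 F [ 0.5594 -0.7697 -0.8492]
tcp+.039 in hook [-0.0694  0.0003  0.0254]
scene green_infuser_loop in hook [-0.0658  0.0032  0.0231] 0.75
scene green_infuser in hook [-0.0703  0.0003 -0.0989] 0.66
scene hook in hook [-0.0028  0.0031 -0.0025] 0.66
side green_infuser_loop in hook [-0.065  -0.0013  0.0291] 0.83
side green_infuser in hook [-0.0719  0.0001 -0.099 ] 0.61
side hook in hook [-0.0006 -0.0005 -0.002 ] 0.45
wrist green_infuser_loop in hook [-0.0664  0.0001  0.0226] 0.86
wrist green_infuser in hook [-0.0706  0.003  -0.0955] 0.71
wrist green_infuser in hook [ 0.0004  0.004  -0.003 ] 0.51
wrist hook in hook [-0.0001 -0.0011 -0.0032] 0.76
```

View pics/i.png

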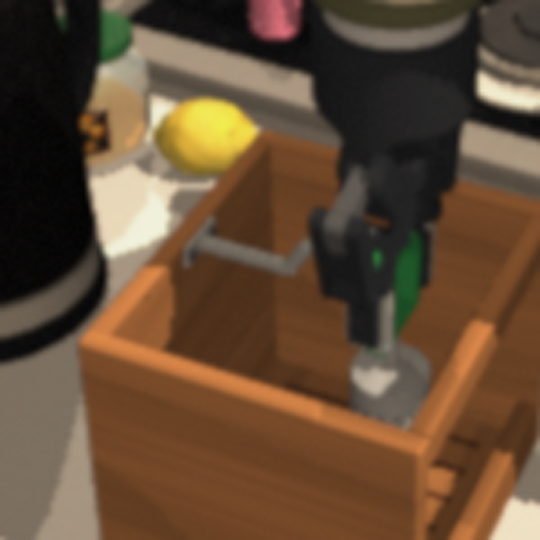

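The infuser is inside the box in front of the hook. The tip should pass through the window with about 6–8 mm above and below. I'll thread it in slowly.

Call:
servo_tool([
  [[0.0065, 0, 0], [0, 0, 0]],
  [[0.0065, 0, 0], [0, 0, 0]],
  [[0.0065, 0, 0], [0, 0, 0]],
  [[0.0065, 0, 0], [0, 0, 0]],
  [[0.0065, 0, 0], [0, 0, 0]],
  [[0, 0, 0], [0, 0, 0]],
])

```text
t: 12.48
ee_pos: [0.5083, 0.4018, 0.1432]
tcp_rot: [0.999, 0.034, 0.0, -0.0]
contact_force: [0.6, 1.0, -0.9]
gripper_width: 0.537
```

Call:
servo_tool([
  [[0.0065, 0, 0], [0, 0, 0]],
  [[0.0065, 0, 0], [0, 0, 0]],
  [[0.0065, 0, 0], [0, 0, 0]],
  [[0.0065, 0, 0], [0, 0, 0]],
  [[0.0065, 0, 0], [0, 0, 0]],
  [[0, 0, 0], [0, 0, 0]],
  [[0, 0, 0], [0, 0, 0]],
  [[0, 0, 0], [0, 0, 0]],
])

```text
t: 13.15
ee_pos: [0.5391, 0.4042, 0.1434]
tcp_rot: [0.999, 0.034, -0.0, 0.0]
contact_force: [1.3, -0.5, -1.0]
gripper_width: 0.537
```

```bash
python3 run6.py
python3 - <<'E'
import cv2
a=cv2.imread('pics/r_scene.png');b=cv2.imread('pics/r_wrist.png')
cv2.imwrite('pics/j.png',cv2.hconcat([cv2.resize(a[190:310,180:290],(380,415),interpolation=2),cv2.resize(b[150:384,130:380],(415,415))]))
E
```

```text
13.15 [0.5391 0.4042 0.1434] yaw 0.06865388033457913 F [ 1.2716 -0.4629 -0.9832]
tcp+.039 in hook [-0.0049  0.0001  0.0244]
scene green_infuser_loop in hook [-0.008   0.0021  0.0226] 0.71
scene green_infuser in hook [-0.009   0.002  -0.1034] 0.97
scene hook in hook [-0.0023  0.0032 -0.0028] 0.56
side green_infuser_loop in hook [-0.0016 -0.002   0.0245] 0.89
side green_infuser in hook [-0.008  -0.0009 -0.0974] 0.54
side hook in hook [-0.0005 -0.0013  0.0005] 0.53
wrist green_infuser_loop in hook [0.0012 0.0003 0.0247] 0.79
wrist green_infuser in hook [-0.0054  0.0029 -0.0958] 0.91
wrist hook in hook [-0.0015  0.0007 -0.0044] 0.81
```

View pics/j.png

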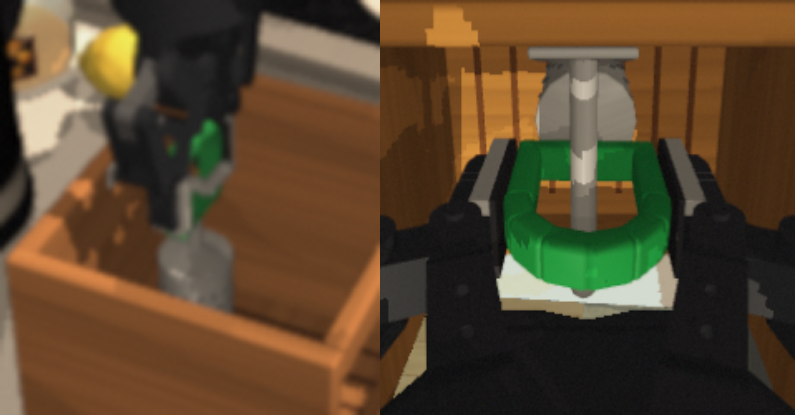

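The rod runs through the loop's window, with the wrist view showing it centred. Lowering onto the rod.

Call:
servo_tool([
  [[0, 0, 0.004], [0, 0, 0]],
  [[0, 0, 0.004], [0, 0, 0]],
  [[0, 0, 0.004], [0, 0, 0]],
  [[0, 0, 0.003], [0, 0, 0]],
  [[0, 0, 0], [0, 0, 0]],
  [[0, 0, 0], [0, 0, 0]],
  [[0, 0, 0], [0, 0, 0]],
])

```text
t: 14.33
ee_pos: [0.5394, 0.4043, 0.1287]
tcp_rot: [0.999, 0.034, 0.0, -0.0]
contact_force: [0.7, -0.4, -0.6]
gripper_width: 0.533
```

Call:
servo_tool([
  [[0, 0, 0.0015], [0, 0, 0]],
  [[0, 0, 0], [0, 0, 0]],
  [[0, 0, 0], [0, 0, 0]],
])

```text
t: 14.58
ee_pos: [0.5393, 0.4042, 0.127]
tcp_rot: [0.999, 0.034, 0.0, 0.0]
contact_force: [0.4, 0.9, -1.6]
gripper_width: 0.53
```

Call:
servo_tool([
  [[0, 0, 0.0015], [0, 0, 0]],
  [[0, 0, 0], [0, 0, 0]],
  [[0, 0, 0], [0, 0, 0]],
])

```text
t: 14.83
ee_pos: [0.5392, 0.4042, 0.1254]
tcp_rot: [0.999, 0.034, -0.0, 0.0]
contact_force: [-0.4, -0.8, -0.4]
gripper_width: 0.536
```

Call:
servo_tool([
  [[0, 0, 0.0015], [0, 0, 0]],
  [[0, 0, 0], [0, 0, 0]],
  [[0, 0, 0], [0, 0, 0]],
])

```text
t: 15.08
ee_pos: [0.5392, 0.4042, 0.1239]
tcp_rot: [0.999, 0.034, -0.0, 0.0]
contact_force: [0.9, 0.4, -1.7]
gripper_width: 0.533
```

Call:
servo_tool([
  [[0, 0, 0.001], [0, 0, 0]],
  [[0, 0, 0], [0, 0, 0]],
  [[0, 0, 0], [0, 0, 0]],
])

```text
t: 15.33
ee_pos: [0.5393, 0.4042, 0.123]
tcp_rot: [0.999, 0.034, -0.0, 0.0]
contact_force: [-0.3, -0.3, -0.5]
gripper_width: 0.534
```

```bash
python3 run6.py
```

```text
15.3333 [0.5393 0.4042 0.123 ] yaw 0.06856823279549133 F [-0.3293 -0.2533 -0.5198]
tcp+.039 in hook [-0.0047  0.0001  0.004 ]
scene green_infuser_loop in hook [-0.0051  0.0025  0.0046] 0.77
scene green_infuser in hook [-0.0075  0.     -0.1217] 0.71
scene hook in hook [-0.0009  0.0021 -0.0019] 0.52
side green_infuser_loop in hook [-0.0043  0.0002  0.0045] 0.74
side green_infuser in hook [-0.0046 -0.0008 -0.122 ] 0.48
side hook in hook [ 0.0001 -0.0041  0.0007] 0.59
wrist green_infuser_loop in hook [-0.0027  0.0005  0.0044] 0.92
wrist green_infuser in hook [-0.007   0.0024 -0.1173] 0.56
wrist hook in hook [-0.0002  0.0016 -0.0025] 0.91
```

Near contact; two more 1 mm steps while watching the force.

Call:
servo_tool([
  [[0, 0, 0.001], [0, 0, 0]],
  [[0, 0, 0], [0, 0, 0]],
  [[0, 0, 0], [0, 0, 0]],
])

```text
t: 16.18
ee_pos: [0.5393, 0.4042, 0.1219]
tcp_rot: [0.999, 0.034, -0.0, 0.0]
contact_force: [0.2, -0.8, -0.9]
gripper_width: 0.537
```

Call:
servo_tool([
  [[0, 0, 0.001], [0, 0, 0]],
  [[0, 0, 0], [0, 0, 0]],
  [[0, 0, 0], [0, 0, 0]],
])

```text
t: 16.43
ee_pos: [0.5392, 0.4042, 0.1209]
tcp_rot: [0.999, 0.034, -0.0, 0.0]
contact_force: [0.0, -0.9, -0.4]
gripper_width: 0.53
```

Call:
servo_tool([
  [[0, 0, 0.001], [0, 0, 0]],
  [[0, 0, 0], [0, 0, 0]],
  [[0, 0, 0], [0, 0, 0]],
])

```text
t: 16.68
ee_pos: [0.5394, 0.4043, 0.1204]
tcp_rot: [0.999, 0.034, 0.0, -0.0]
contact_force: [0.3, 0.2, 1.4]
gripper_width: 0.535
```

Call:
servo_tool([
  [[0, 0, 0.001], [0, 0, 0]],
  [[0, 0, 0], [0, 0, 0]],
  [[0, 0, 0], [0, 0, 0]],
])

```text
t: 16.93
ee_pos: [0.5395, 0.4044, 0.1202]
tcp_rot: [0.999, 0.034, 0.001, -0.0]
contact_force: [-2.8, -0.8, 6.4]
gripper_width: 0.538
```

Contact felt (6 N). I'll ease off slightly and release.

Call:
servo_tool([
  [[0, 0, -0.0015], [0, 0, 0]],
  [[0, 0, 0], [0, 0, 0]],
  [[0, 0, 0], [0, 0, 0]],
])

```text
t: 17.18
ee_pos: [0.5393, 0.4042, 0.1204]
tcp_rot: [0.999, 0.034, -0.0, 0.0]
contact_force: [-0.2, -0.6, 0.6]
gripper_width: 0.529
```

Call:
servo_tool([
  [[0, 0, 0], [0, 0, 0]],
  [[0, 0, 0], [0, 0, 0]],
  [[0, 0, 0], [0, 0, 0]],
  [[0, 0, 0], [0, 0, 0]],
  [[0, 0, 0], [0, 0, 0]],
  [[0, 0, 0], [0, 0, 0]],
  [[0, 0, 0], [0, 0, 0]],
  [[0, 0, 0], [0, 0, 0]],
  [[0, 0, 0], [0, 0, 0]],
  [[0, 0, 0], [0, 0, 0]],
], grip=20)

```text
t: 18.02
ee_pos: [0.5393, 0.4042, 0.1206]
tcp_rot: [0.999, 0.034, 0.0, -0.0]
contact_force: [-0.4, -0.5, -0.5]
gripper_width: 0.919
```

```bash
python3 run6.py
python3 - <<'E'
import cv2
a=cv2.imread('pics/r_scene.png');b=cv2.imread('pics/r_wrist.png')
cv2.imwrite('pics/k.png',cv2.hconcat([cv2.resize(a[190:310,180:290],(380,415),interpolation=2),cv2.resize(b[150:384,130:380],(415,415))]))
E
```

```text
18.0167 [0.5393 0.4042 0.1206] yaw 0.06863805436146346 F [-0.3571 -0.514  -0.4966]
tcp+.039 in hook [-0.0047  0.0001  0.0016]
scene green_infuser_loop in hook [-0.0036  0.0033  0.0003] 0.59
scene hook in hook [-0.0019  0.0028 -0.0011] 0.61
side green_infuser_loop in hook [-0.0028 -0.0001  0.0028] 0.63
side green_infuser in hook [-0.0069 -0.     -0.1237] 0.77
side hook in hook [-0.0024 -0.0014 -0.0022] 0.45
wrist green_infuser_loop in hook [-0.0016  0.0003  0.0046] 0.72
wrist green_infuser in hook [-0.0063  0.0031 -0.1228] 0.93
wrist hook in hook [-0.0001  0.0003 -0.0024] 0.87
```

View pics/k.png

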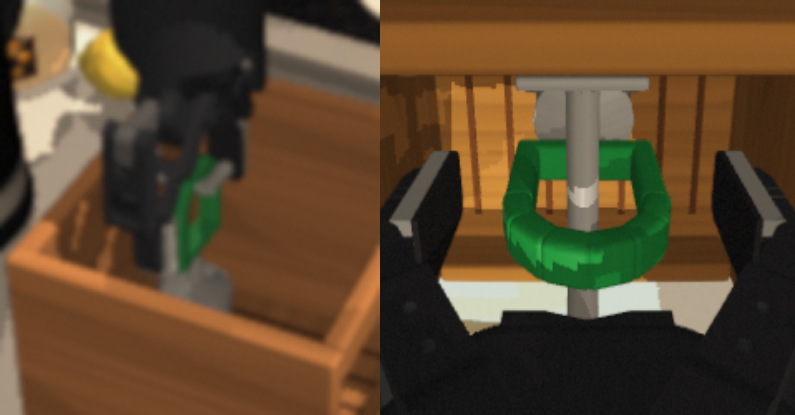

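The loop hangs on the rod and the fingers are clear on both sides. Retreating straight up.

Call:
servo_tool([
  [[0, 0, -0.006], [0, 0, 0]],
  [[0, 0, -0.01], [0, 0, 0]],
  [[0, 0, -0.015], [0, 0, 0]],
  [[0, 0, -0.015], [0, 0, 0]],
  [[0, 0, -0.02], [0, 0, 0]],
  [[0, 0, -0.02], [0, 0, 0]],
  [[0, 0, -0.02], [0, 0, 0]],
  [[0, 0, -0.02], [0, 0, 0]],
  [[0, 0, -0.02], [0, 0, 0]],
  [[0, 0, -0.02], [0, 0, 0]],
  [[0, 0, 0], [0, 0, 0]],
  [[0, 0, 0], [0, 0, 0]],
  [[0, 0, 0], [0, 0, 0]],
  [[0, 0, 0], [0, 0, 0]],
  [[0, 0, 0], [0, 0, 0]],
  [[0, 0, 0], [0, 0, 0]],
  [[0, 0, 0], [0, 0, 0]],
  [[0, 0, 0], [0, 0, 0]],
])

```text
t: 20.12
ee_pos: [0.5393, 0.4042, 0.2863]
tcp_rot: [0.999, 0.034, -0.0, 0.0]
contact_force: [-0.5, -0.4, 0.2]
gripper_width: 0.92
```

```bash
python3 run6.py
python3 - <<'E'
from look import *
r.capture('side');print('orange',[np.round(d['point'],4) for d in r.place_of('side','orange_infuser')])
a=cv2.imread('pics/r_scene.png');b=cv2.imread('pics/r_side.png')
cv2.imwrite('pics/l.png',cv2.hconcat([cv2.resize(a[180:320,180:340],(400,350),interpolation=2),cv2.resize(b[190:310,190:327],(400,350),interpolation=2)]))
E
```

```text
20.1167 [0.5393 0.4042 0.2863] yaw 0.06856774493241903 F [-0.5227 -0.4241  0.1706]
tcp+.039 in hook [-0.0047  0.      0.1673]
scene green_infuser_loop in hook [-0.0039  0.0042  0.0004] 0.63
scene hook in hook [-0.0009  0.0021 -0.0021] 0.43
side green_infuser_loop in hook [-0.0048 -0.0009  0.0033] 0.55
side green_infuser in hook [-0.0048 -0.0023 -0.1244] 0.6
side hook in hook [ 0.0003 -0.0017  0.0012] 0.48
wrist green_infuser_loop in hook [ 0.0009 -0.001   0.0007] 0.6
wrist green_infuser in hook [-0.0052  0.0027 -0.1219] 0.6
wrist hook in hook [-0.0039  0.0031 -0.0022] 0.8
orange [array([ 0.4649,  0.1433, -0.0095])]
```

View pics/l.png

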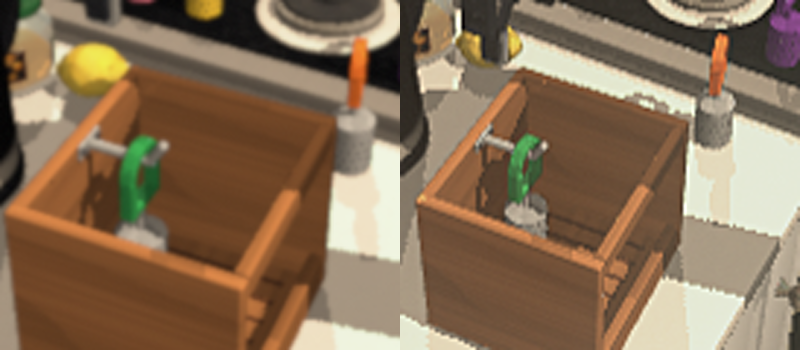

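It hangs upright on the hook and the orange infuser hasn't moved. I'll wait a second for any sway to settle, then hand in.

Call:
servo_tool([
  [[0, 0, 0], [0, 0, 0]],
  [[0, 0, 0], [0, 0, 0]],
  [[0, 0, 0], [0, 0, 0]],
  [[0, 0, 0], [0, 0, 0]],
  [[0, 0, 0], [0, 0, 0]],
  [[0, 0, 0], [0, 0, 0]],
  [[0, 0, 0], [0, 0, 0]],
  [[0, 0, 0], [0, 0, 0]],
  [[0, 0, 0], [0, 0, 0]],
  [[0, 0, 0], [0, 0, 0]],
  [[0, 0, 0], [0, 0, 0]],
  [[0, 0, 0], [0, 0, 0]],
  [[0, 0, 0], [0, 0, 0]],
  [[0, 0, 0], [0, 0, 0]],
  [[0, 0, 0], [0, 0, 0]],
  [[0, 0, 0], [0, 0, 0]],
  [[0, 0, 0], [0, 0, 0]],
  [[0, 0, 0], [0, 0, 0]],
])

```text
t: 22.32
ee_pos: [0.5393, 0.4042, 0.2865]
tcp_rot: [0.999, 0.034, -0.0, 0.0]
contact_force: [0.5, -0.1, 0.1]
gripper_width: 0.916
```

Run:
```python
from look import *
a=r.capture('scene').astype(int);b=cv2.imread('pics/r_scene.png').astype(int)
print('change in box crop',np.abs(a-b)[225:300,200:260].mean(),np.abs(a-b)[225:300,200:260].max())
print(r.close_job())
```

```text
change in box crop 0.39585185185185184 3
the job is handed in; nothing more can be done
None
```

The green infuser is hanging by its loop on the hook inside the box, and I handed the job in at about 22 s. I gripped it by the loop sides, lowered it in front of the hook, threaded the loop over the tip, set it on the rod and backed the gripper straight up.

**Last checks:**
- **Loop position:** the three cameras put the loop's inner top at x −5 to +1 mm, y −1 to +4 mm and z 0 to +3 mm from the hook. All are inside the limits. The z reading is a few mm below the nominal +4 mm, which is within the networks' 4 mm accuracy.
- **Hanging still and clear:** the pictures show it upright and clear of the walls. Two pictures about 2 s apart showed no visible movement.
- **Orange infuser:** it still stands where it was, within about 4 mm of the first readings, which is also measurement noise.
- **Forces:** the highest wrist reading was about 6 N, when the loop met the rod. I saw no sign of the box being bumped, but box contact was not measured directly.

**Disagreement:** one early silhouette fit of the box came from a poor colour mask and did not match the others. I replaced it with network outlines, and the three cameras then agreed to within about 1 mm in plan and 4 mm in height.

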